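Turn the desk carousel to the pin tin

TASK

Push with a fingertip on one of the spokes of the small desk carousel and turn it gently until the round blue pin tin stands right behind the white marker on the carousel's foot, then take the finger away and leave it at rest. Turn the carousel only: touch, lift or spill none of the things lying in it, and disturb nothing else on the desk.

Things in the scene. Friction and masses are not known exactly. Their poses are not given: they have to be found in the camera images.
- carousel: Round desk carousel, its black foot fixed to the desk: a disc 268 mm across. Origin: underside centre, on the vertical turning axis; z up; -x points to the white marker. On it turns a light wooden tray 244 mm across, rim 30 mm and floor 17 mm above the desk, with a central post 113 mm high, 26 to 34 mm thick, and four upright grey dividers 90 degrees apart making four open compartments.
- marker (a point): Top of the small white block (16 mm along the radius, 20 mm wide, 16 mm above the desk) on the foot's rim, 131 mm from the turning axis, on the robot's side. It does not turn.
- turntable (a joint): Turning angle of the tray, rad: grows counter-clockwise seen from above, limits -6.28 and 6.28. No spring; friction of about 0.10 N m (1 N at a spoke's outer end) holds it where it is left and stops it almost at once when the push ends. At 0 the four spokes stand at 45 degrees to the carousel's x and y axes; within 0.15 of 0 at the start.
- spoke0 (a point): Black ball (16 mm) at the outer end of spoke 1 of 4, counted counter-clockwise from above; its centre is 95 mm above the desk, 113 mm from the turning axis; turns with the tray. The spoke is a round steel bar, 10 mm thick, level, from the post to the ball, on top of a 4 mm grey divider panel (17 to 93 mm above the desk). It can be pushed sideways, from either side, above the small things.
- spoke1 (a point): Black ball (16 mm) at the outer end of spoke 2 of 4, counted counter-clockwise from above; its centre is 95 mm above the desk, 113 mm from the turning axis; turns with the tray. The spoke is a round steel bar, 10 mm thick, level, from the post to the ball, on top of a 4 mm grey divider panel (17 to 93 mm above the desk). It can be pushed sideways, from either side, above the small things.
- spoke2 (a point): Black ball (16 mm) at the outer end of spoke 3 of 4, counted counter-clockwise from above; its centre is 95 mm above the desk, 113 mm from the turning axis; turns with the tray. The spoke is a round steel bar, 10 mm thick, level, from the post to the ball, on top of a 4 mm grey divider panel (17 to 93 mm above the desk). It can be pushed sideways, from either side, above the small things.
- spoke3 (a point): Black ball (16 mm) at the outer end of spoke 4 of 4, counted counter-clockwise from above; its centre is 95 mm above the desk, 113 mm from the turning axis; turns with the tray. The spoke is a round steel bar, 10 mm thick, level, from the post to the ball, on top of a 4 mm grey divider panel (17 to 93 mm above the desk). It can be pushed sideways, from either side, above the small things.
- pin_tin: Round blue pin tin, closed, 52 mm across and 18 mm high, lying loose in one of the compartments, about 75 mm from the turning axis, never the one at the marker at the start. It rides round with the tray. Origin: centre of its underside.
- eraser: Blue and white eraser, 19 x 42 x 12 mm, loose in another compartment. Origin: centre of its underside. Not to be touched.
- clip_dark: Black binder clip, 32 x 49 x 14 mm, loose in another compartment. Origin: centre of its underside. Not to be touched.
- clip_front: Red binder clip, 32 x 49 x 14 mm, loose in the compartment at the marker at the start. Origin: centre of its underside. Not to be touched.
- mug: White mug, 92 x 123 x 95 mm, standing on the desk to the left. Origin: centre of its underside. Leave alone.
- stapler: Blue and black stapler, 34 x 118 x 48 mm, on the desk to the left. Origin: centre of its underside. Leave alone.
- mouse: Black computer mouse, 64 x 110 x 39 mm, on the desk to the right. Origin: centre of its underside. Leave alone.
Things that resemble listed ones, but are neither listed nor needed, are in the scene too. Leave any pink or purple look-alike of the pin_tin alone.

How it is judged:
On the way, in this order (a step that is already met when the one before it is completed fails the run):
1. the fingers push on the carousel (contact force between the fingers and carousel above 0.3 N), for 0.02 s.
2. the blue tin has come round behind the white marker (x of pin_tin in the frame of carousel below -0.04 m and y of pin_tin in the frame of carousel between -0.02 and 0.02 m), for 0.1 s.
At the end, for the whole second after the job is handed in: The blue tin lies in the carousel on the marker's side, its centre within 20 mm sideways of the line from the turning axis to the white marker; the carousel and tin are at rest, all four small things still lie on the tray's floor, and mug, stapler and mouse stand within 15 mm of where they were (all of step 2 and velocity of joint turntable between -0.05 and 0.05 rad/s and linear speed of pin_tin below 0.02 m/s and horizontal distance between each of clip_front, pin_tin, eraser, clip_dark and carousel below 0.12 m and height (world z) of each of clip_front, pin_tin, eraser, clip_dark below 0.03 m and distance of each of mug, stapler, mouse from where it was at the start of the episode below 0.015 m); the robot touches nothing.
It fails at once if a thing in the carousel was touched by the robot (contact force between any of the fingers, the arm and clip_front above 0.5 N or contact force between any of the fingers, the arm and pin_tin above 0.5 N or contact force between any of the fingers, the arm and eraser above 0.5 N or contact force between any of the fingers, the arm and clip_dark above 0.5 N).
It fails at once if a thing was lifted or thrown out of the carousel (height (world z) of any of clip_front, pin_tin, eraser, clip_dark above 0.035 m or horizontal distance between any of clip_front, pin_tin, eraser, clip_dark and carousel above 0.125 m).
It fails at once if the carousel was spun roughly (over 2.5 rad/s) or pushed harder than 25 N (velocity of joint turntable above 2.5 rad/s or velocity of joint turntable below -2.5 rad/s or contact force between the fingers and carousel above 25 N).
It fails at once if the mug, stapler or mouse was moved by more than 15 mm (distance of any of mug, stapler, mouse from where it was at the start of the episode above 0.015 m).
It also fails if it takes over 51 s, if anything falls off the work surface, if the arm or the gripper's body presses on something with over 40 N, if the wrist force passes 120 N, or if a joint passes its speed limit or range.

ROBOT

A 6-joint arm with a two-finger parallel gripper is mounted at the origin on a cart in front of the work surface, level with it; the furniture and walls round the work are solid. World frame = base frame: x ahead of the robot, y to its left, z up, the work surface at z = 0. Lengths are in m, angles in rad, forces in N, time in s.
With the tool pointing down it reaches from about 0.325 to 0.9 m from the base axis. Payload 6.1 kg.
Tool frame: the origin (TCP) lies on the front face of the gripper's body, between the roots of the fingers; the fingertips stand 70 mm ahead of it and the grasp point (between the pads) lies 51 mm ahead of it; z points along the fingers, y is the line along which they close (so a half turn about z gives the same grasp; the last joint's range is limited). The gripper opens to 87 mm and grips with 3 to 60 N. Pads are 19 mm wide; open, the fingers measure 117 mm over their backs; the gripper's body (75 mm by 190 mm) begins 51 mm behind the grasp point.
Start: joints at [-1.319, 0.22, 1.526, -0, 1.395, -0.126], TCP at [0.231, -0.581, 0.292] pointing down, gripper open.
Joint ranges: [-2.98, 2.98], [-0.91, 2.08], [0.09, 2.57], [-1.24, 4.39], [0.2, 2.65], [-2.68, 2.68]. Speed limits (rad/s): [2.57, 2.57, 3.01, 3.14, 3.14, 3.14].

INTERFACE

Orientations are given as a rotation vector (axis times angle).
In Python, from station import bot gives the robot as it stands. The module is installed in compiled form; this text tells all that it offers.
- The arm moves only by the shell command python3 -m pendant 'ROWS' [FORCE]. ROWS is a JSON object of lists of equal length, an entry for each row: "travel": the shift along the tool's x, y, z in m, a list of three; "delta_rot": the turn, a rotation vector about the tool's x, y, z in rad, a list of three; "fingers": the finger opening in m, from 0 to 0.087. A call has 1 to 8 rows; each row shifts and turns the commanded pose from where the row before left it, along the tool's axes as they then stand; what a row does not reach is not made up. A row lasts 1/12 s, in which the tool goes at most 41.7 mm and 7.16 degrees, less where a joint would pass 70% of its speed; a pose out of reach is approached as far as the arm can. A call is refused whole if a number of a shift passes 0.0417 or a number of a turn 0.125, either way. A call with a gripper value outside its range is refused whole. The fingers move at their own pace and stop on an object; FORCE is the grip in N (left out, the last holds). Time passes only in rows, so rows that do not move let the fingers close. It gives the time, the measured TCP pose, the force, the opening and the grip force at its end, in the units of the state.
- bot.get_obs(): the state, without advancing time (a new reading comes with each control period).
- bot.camera(name): name is "scene" or "side" or "wrist"; returns the picture (384x512x3 uint8, red, green, blue); there is no depth.
- bot.camera_model(name): a dict with "K" (3x3 intrinsics, pixels), "R" (3x3) and "t" (3): a world point X has camera coordinates R X + t; the wrist camera has in their place "mount" (4x4, takes a point from camera to tool coordinates, whose origin is the TCP and whose axes are the flange's). Camera axes: x right, y down, z forward; pixel columns grow to the right and rows downward; lengths in m; the calibration is good to about 2 mm. A picture is of the moment at which its call begins: read the wrist's pose just before it. camera_model takes no time and is no camera call.
- bot.close_job(): hands the job in; it is judged then, once.
The state is a dict: "time_s": time; "joints": joint angles; "qd": joint speeds; "effort": joint torques, N m; "tcp_pos": TCP position; "tcp_rot": TCP orientation; "ft_force": force on the tool from outside, world axes, zero at the start; "moment": the same for the moment, N m; "width": finger opening in m; "gripper_force": force on a finger pad.
Only numpy, scipy, OpenCV 4.12 (cv2) and the standard library are available. Lean on these libraries where they do the work, as an engineer would, in place of code of your own. Each camera call takes 0.05 s, during which the arm holds its last target. There are 200 camera calls.

## Working session

There is one attempt and no reset: what is moved stays moved. The work goes in short steps, Python scripts to look and compute and a shell command to move; the robot and the scene stay as the last step left them, time stands still between calls to the robot, and variables do not carry over. Pictures are saved under pics/ and viewed, at most 10 in all, crops included, and the job is handed in when it is done.

```bash
mkdir -p pics; python3 - <<'E'
from station import bot
import cv2
o=bot.get_obs();print(o['time_s'],o['tcp_pos'],o['tcp_rot'])
for n in('scene','side'):
    cv2.imwrite(f'pics/{n}0.png',bot.camera(n)[:,:,::-1]);m=bot.camera_model(n);print(n,m)
E
```

```text
0.0 [ 0.23042595 -0.58045455  0.29114447] [-3.08383366e+00 -5.89601782e-01  1.93221594e-04]
scene {'K': array([[404.85645316,   0.        , 251.74569651],
       [  0.        , 404.85645316, 192.78327156],
       [  0.        ,   0.        ,   1.        ]]), 'R': array([[-0.90935491, -0.41596112, -0.00707071],
       [-0.19614623,  0.44367032, -0.87446172],
       [ 0.36687914, -0.79380916, -0.48504299]]), 't': array([0.41992539, 0.24166501, 0.85241349])}
side {'K': array([[419.06169346,   0.        , 261.03064778],
       [  0.        , 419.06169346, 186.20219717],
       [  0.        ,   0.        ,   1.        ]]), 'R': array([[-0.90355976,  0.42840421, -0.0070417 ],
       [ 0.33880565,  0.70433137, -0.6238013 ],
       [-0.26227941, -0.56602752, -0.78155125]]), 't': array([ 0.57584432, -0.02822877,  1.48874993])}
```

View pics/scene0.png

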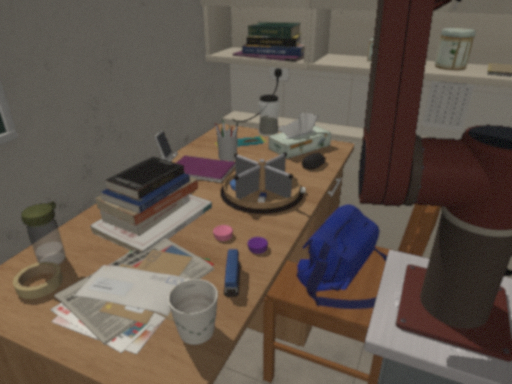

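View pics/side0.png

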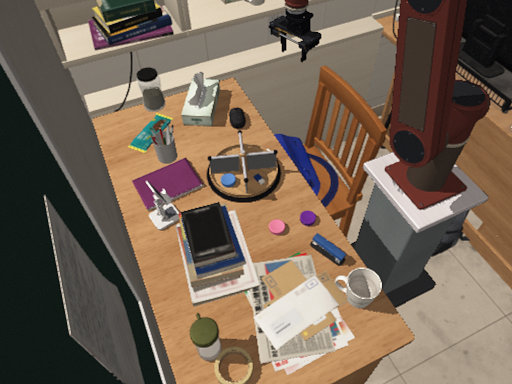

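The side view shows the carousel near (243,170), with the blue tin at (229,180) and the eraser near (259,178). I'll zoom in to measure.

```bash
cat > h.py <<'E'
import numpy as np,cv2
from station import bot
def ray(n,uv,z):
    m=bot.camera_model(n);K,R,t=[np.array(m[k]) for k in('K','R','t')]
    c=-R.T@t;d=R.T@np.linalg.inv(K)@[uv[0],uv[1],1];return c+d*(z-c[2])/d[2]
def proj(n,X):
    m=bot.camera_model(n);p=m['K']@(m['R']@np.array(X)+m['t']);return p[:2]/p[2]
E
python3 - <<'E'
from h import *
im=cv2.imread('pics/side0.png');cv2.imwrite('pics/c0.png',cv2.resize(im[120:220,190:300],None,fx=6,fy=6,interpolation=cv2.INTER_CUBIC))
h=cv2.cvtColor(im,cv2.COLOR_BGR2HSV)
m=cv2.inRange(h,(100,120,90),(120,255,255));m[:140]=0;m[210:]=0;m[:,:200]=0;m[:,280:]=0
n,_,s,c=cv2.connectedComponentsWithStats(m)
for i in range(1,n):print(s[i],c[i],ray('side',c[i],.035),ray('side',c[i],.03))
E
```

```text
[279 140   1   2   2] [279.  140.5] [ 0.39243244 -0.35955253  0.035     ] [ 0.39006509 -0.36392667  0.03      ]
[222 174  13  13 141] [227.9787234  179.78014184] [ 0.63675885 -0.26667155  0.035     ] [ 0.63548715 -0.27062917  0.03      ]
```

View pics/c0.png

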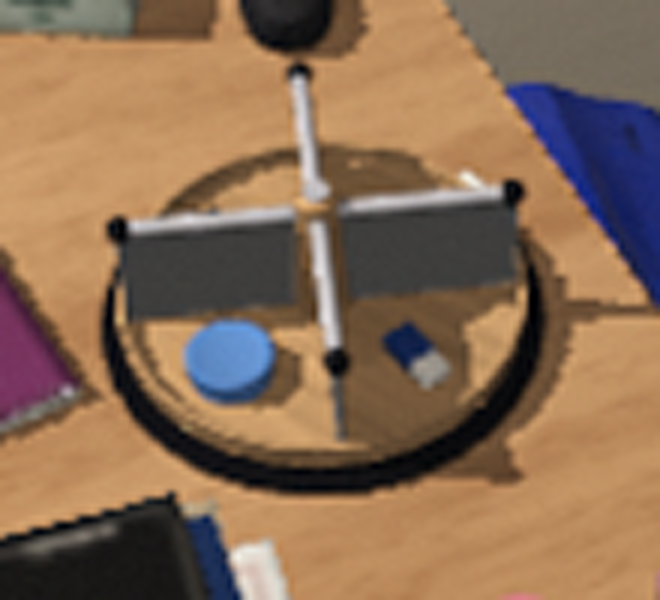

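The crop shows the four balls at crop pixels (118,230), (298,72), (513,190) and (336,360). The white marker is at about (475,180), partly hidden behind the right spoke. The blue tin is lower left at (232,360).

```bash
python3 - <<'E'
from h import *
f=lambda p:(190+p[0]/6-.4,120+p[1]/6-.4)
B=np.array([ray('side',f(p),.095) for p in[(118,230),(298,72),(513,190),(336,360)]])
c=B.mean(0);print(B,c);d=B-c;print(np.hypot(*d[:,:2].T),np.degrees(np.arctan2(d[:,1],d[:,0])))
m=ray('side',f((475,178)),.016);print('marker',m,np.degrees(np.arctan2(*(m-c)[1::-1])),np.hypot(*(m-c)[:2]))
t=ray('side',f((234,350)),.035)
print('tin',t,np.degrees(np.arctan2(*(t-c)[1::-1])),np.hypot(*(t-c)[:2]))
# check via post top & scene
print(ray('side',f((315,192)),.113))
for b in B:print(proj('scene',b))
print(proj('scene',[c[0],c[1],.113]))
im=cv2.imread('pics/scene0.png');cv2.imwrite('pics/c1.png',cv2.resize(im[140:225,210:340],None,fx=6,fy=6,interpolation=cv2.INTER_CUBIC))
E
```

```text
[[ 0.67249023 -0.33607256  0.095     ]
 [ 0.52919664 -0.40918612  0.095     ]
 [ 0.45650509 -0.26648131  0.095     ]
 [ 0.59987267 -0.19492954  0.095     ]] [ 0.56451616 -0.30166738  0.095     ]
[0.11332307 0.11317132 0.11359776 0.11244132] [ -17.67411476 -108.18516624  161.95627903   71.67273887]
marker [ 0.43844176 -0.35192668  0.016     ] -158.2654057567178 0.13572306324096606
tin [ 0.63163976 -0.27339682  0.035     ] 22.839450399668323 0.0728340805524343
[ 0.56587783 -0.29864031  0.113     ]
[235.64587951 155.23097951]
[284.80857187 154.06258592]
[291.01515375 175.98570656]
[236.26634091 177.16828854]
[261.91861286 159.68427115]
```

View pics/c1.png

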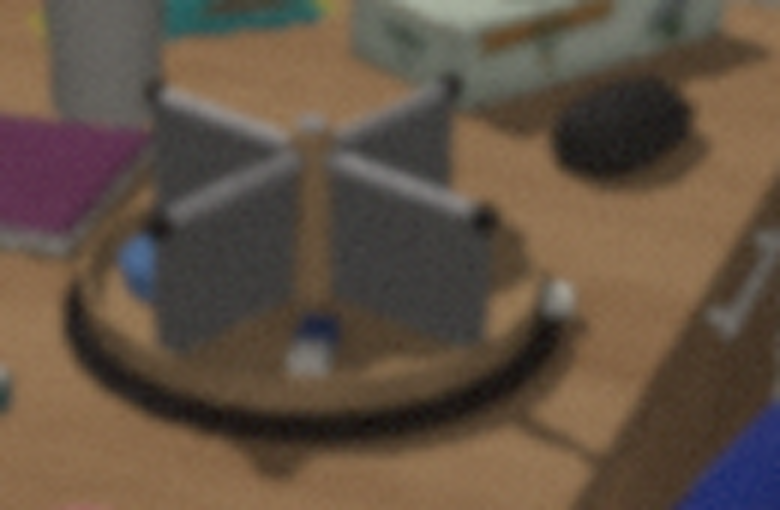

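The spoke and ball positions agree across both views. I'll refine the marker angle, then plan an arc on the robot's side. The finger will sit at radius 0.09 and push the ‑108° spoke clockwise, with the gripper body passing above everything.

```bash
cat >> h.py <<'E'
from scipy.spatial.transform import Rotation as Ro
C=np.array([.5645,-.3017])
def tool(dw):
    return np.round(Ro.from_rotvec(bot.get_obs()['tcp_rot']).inv().apply(dw),4)
E
python3 - <<'E'
from h import *
im=cv2.imread('pics/scene0.png');h=cv2.cvtColor(im,cv2.COLOR_BGR2HSV)
print(h[184:194,298:308,2])
for z in(.008,.012,.016):
  m=ray('scene',(210+560/6-.4,140+296/6-.4),z);d=m[:2]-C;print(m,np.degrees(np.arctan2(d[1],d[0])),np.hypot(*d))
o=bot.get_obs();print(Ro.from_rotvec(o['tcp_rot']).as_matrix().round(3))
a=np.radians(-78);p=C+.09*np.array([np.cos(a),np.sin(a)]);print(p,tool(np.r_[p,.146]-o['tcp_pos']))
for u in((163,155),(190,118)):print(ray('side',u,0))
E
```

```text
[[110 122 129 134 137 140 140 143 142 145]
 [108 119 113 120 132 137 142 142 142 142]
 [117 121 111 109 129 141 140 139 140 138]
 [131 117 104 111 133 153 151 142 136 136]
 [135 117 102 108 136 155 158 138 133 131]
 [133 108  97 110 129 146 151 141 126 130]
 [123 100  89 110 125 134 137 131 124 129]
 [107  82  81  99 109 117 119 118 120 127]
 [ 91  64  63  73  82  89  96 102 106 120]
 [ 76  53  41  47  54  64  75  85  90 105]]
[ 0.44581893 -0.35964278  0.008     ] -153.97732183814298 0.13207029221381358
[ 0.44369364 -0.35251898  0.012     ] -157.18522234421016 0.13106008211431255
[ 0.44156835 -0.34539518  0.016     ] -160.43260344299193 0.13046631343919207
[[ 0.929  0.369 -0.   ]
 [ 0.369 -0.929  0.002]
 [ 0.    -0.002 -1.   ]]
[ 0.58321205 -0.38973328] [ 0.3982 -0.0469  0.1454]
[ 0.80096756 -0.51095886  0.        ]
[ 0.64206508 -0.66021912  0.        ]
```

```bash
python3 -m pendant '{"travel":[[0.03,-0.005,0],[0.03,-0.005,0],[0.03,-0.005,0],[0.03,-0.005,0],[0.03,-0.005,0],[0.03,-0.005,0],[0.03,-0.005,0],[0.03,-0.005,0]],"delta_rot":[[0,0,0],[0,0,0],[0,0,0],[0,0,0],[0,0,0],[0,0,0],[0,0,0],[0,0,0]],"fingers":[0,0,0,0,0,0,0,0]}'
python3 -m pendant '{"travel":[[0.03,-0.0015,0],[0.03,-0.0015,0],[0.03,-0.0015,0],[0.03,-0.0015,0],[0.028,-0.0015,0],[0.01,0,0],[0,0,0],[0,0,0]],"delta_rot":[[0,0,0],[0,0,0],[0,0,0],[0,0,0],[0,0,0],[0,0,0],[0,0,0],[0,0,0]],"fingers":[0,0,0,0,0,0,0,0]}'
python3 - <<'E'
from h import *
o=bot.get_obs();print(o['time_s'],o['tcp_pos'],o['width'],tool(np.array([.5832,-.3897,.146])-o['tcp_pos']))
cv2.imwrite('pics/s1.png',cv2.resize(bot.camera('side')[90:240,160:330,::-1],None,fx=4,fy=4))
E
```

```text
time_s: 0.77
tcp_pos: [0.4399, -0.4541, 0.2917]
tcp_rot: [-3.085, -0.59, 0.001]
ft_force: [-0.2, -0.3, -0.1]
width: 0.0417
gripper_force: 0.0
time_s: 1.43
tcp_pos: [0.5826, -0.3899, 0.2914]
tcp_rot: [-3.085, -0.591, 0.002]
ft_force: [-0.5, 0.7, -0.7]
width: 0.0007
gripper_force: 0.0
1.4333 [ 0.58260286 -0.38985807  0.29143541] 0.0007327388582370074 [0.0008 0.0002 0.1454]
```

View pics/s1.png

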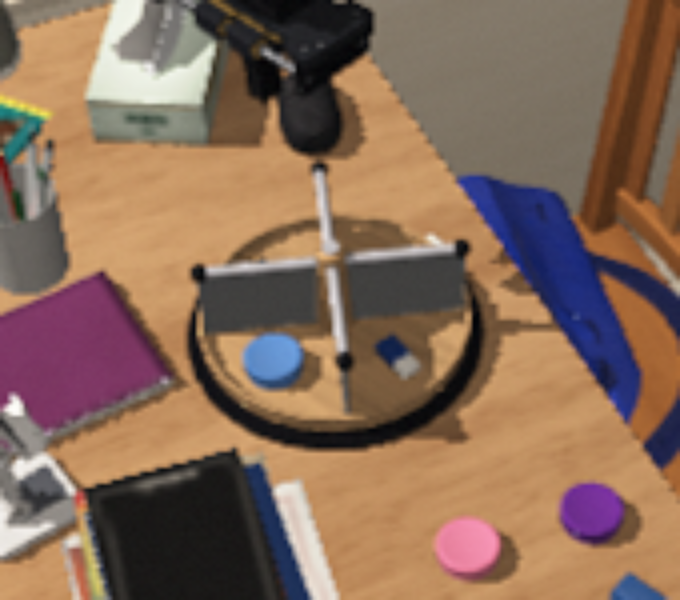

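The closed finger is above the compartment on the far side of the target spoke, and nothing has been disturbed. Next I'll descend and compute the arc.

```bash
python3 -m pendant '{"travel":[[0,0,0.03],[0,0,0.03],[0,0,0.03],[0,0,0.03],[0,0,0.02],[0,0,0.005],[0,0,0],[0,0,0]],"delta_rot":[[0,0,0],[0,0,0],[0,0,0],[0,0,0],[0,0,0],[0,0,0],[0,0,0],[0,0,0]],"fingers":[0,0,0,0,0,0,0,0]}'
python3 - <<'E'
from h import *
a=np.radians(-78-5*np.arange(49));P=.09*np.c_[np.cos(a),np.sin(a),0*a]
d=np.diff(P,axis=0)
for i in range(0,40,8):print(-78-5*i,[list(tool(v)[:2].round(3)) for v in d[i:i+8]])
E
```

```text
time_s: 2.15
tcp_pos: [0.5826, -0.3912, 0.1486]
tcp_rot: [3.085, 0.588, 0.001]
ft_force: [0.3, -0.5, 0.0]
width: 0.0004
gripper_force: 0.0
-78 [[np.float64(-0.008), np.float64(-0.002)], [np.float64(-0.008), np.float64(-0.002)], [np.float64(-0.007), np.float64(-0.003)], [np.float64(-0.007), np.float64(-0.004)], [np.float64(-0.007), np.float64(-0.004)], [np.float64(-0.006), np.float64(-0.005)], [np.float64(-0.006), np.float64(-0.005)], [np.float64(-0.005), np.float64(-0.006)]]
-118 [[np.float64(-0.005), np.float64(-0.006)], [np.float64(-0.004), np.float64(-0.007)], [np.float64(-0.004), np.float64(-0.007)], [np.float64(-0.003), np.float64(-0.007)], [np.float64(-0.002), np.float64(-0.008)], [np.float64(-0.002), np.float64(-0.008)], [np.float64(-0.001), np.float64(-0.008)], [np.float64(-0.0), np.float64(-0.008)]]
-158 [[np.float64(0.0), np.float64(-0.008)], [np.float64(0.001), np.float64(-0.008)], [np.float64(0.002), np.float64(-0.008)], [np.float64(0.002), np.float64(-0.008)], [np.float64(0.003), np.float64(-0.007)], [np.float64(0.004), np.float64(-0.007)], [np.float64(0.004), np.float64(-0.007)], [np.float64(0.005), np.float64(-0.006)]]
-198 [[np.float64(0.005), np.float64(-0.006)], [np.float64(0.006), np.float64(-0.005)], [np.float64(0.006), np.float64(-0.005)], [np.float64(0.007), np.float64(-0.004)], [np.float64(0.007), np.float64(-0.004)], [np.float64(0.007), np.float64(-0.003)], [np.float64(0.008), np.float64(-0.002)], [np.float64(0.008), np.float64(-0.002)]]
-238 [[np.float64(0.008), np.float64(-0.001)], [np.float64(0.008), np.float64(-0.0)], [np.float64(0.008), np.float64(0.0)], [np.float64(0.008), np.float64(0.001)], [np.float64(0.008), np.float64(0.002)], [np.float64(0.008), np.float64(0.002)], [np.float64(0.007), np.float64(0.003)], [np.float64(0.007), np.float64(0.004)]]
```

```bash
python3 -m pendant '{"travel":[[-0.005,-0.001,0],[-0.006,-0.002,0],[-0.007,-0.003,0],[-0.007,-0.003,0],[-0.007,-0.004,0],[-0.007,-0.004,0],[-0.007,-0.005,0],[-0.006,-0.006,0]],"delta_rot":[[0,0,0],[0,0,0],[0,0,0],[0,0,0],[0,0,0],[0,0,0],[0,0,0],[0,0,0]],"fingers":[0,0,0,0,0,0,0,0]}'
python3 - <<'E'
from h import *
o=bot.get_obs();d=o['tcp_pos'][:2]-C;print(o['tcp_pos'],np.hypot(*d),np.degrees(np.arctan2(d[1],d[0])),o['ft_force'])
E
```

```text
time_s: 2.82
tcp_pos: [0.5234, -0.3831, 0.1474]
tcp_rot: [3.085, 0.589, 0.0]
ft_force: [1.4, -0.6, 0.0]
width: 0.0007
gripper_force: 0.7
[ 0.52340536 -0.38306087  0.14737803] 0.09115020538285355 -116.79792710953579 [ 1.38219657 -0.62871021  0.03658258]
```

```bash
python3 -m pendant '{"travel":[[-0.005,-0.006,0],[-0.004,-0.007,0],[-0.004,-0.007,0],[-0.003,-0.007,0],[-0.002,-0.008,0],[-0.002,-0.008,0],[-0.001,-0.008,0],[0,-0.008,0]],"delta_rot":[[0,0,0],[0,0,0],[0,0,0],[0,0,0],[0,0,0],[0,0,0],[0,0,0],[0,0,0]],"fingers":[0,0,0,0,0,0,0,0]}'
python3 - <<'E'
from h import *
o=bot.get_obs();d=o['tcp_pos'][:2]-C;print(np.hypot(*d),np.degrees(np.arctan2(d[1],d[0])))
cv2.imwrite('pics/s2.png',cv2.resize(bot.camera('side')[90:240,160:330,::-1],None,fx=4,fy=4))
E
```

```text
time_s: 3.48
tcp_pos: [0.4827, -0.3354, 0.1473]
tcp_rot: [3.085, 0.59, 0.0]
ft_force: [0.8, -1.9, 0.5]
width: 0.0007
gripper_force: 0.9
0.0885325229428712 -157.5922134466969
```

View pics/s2.png

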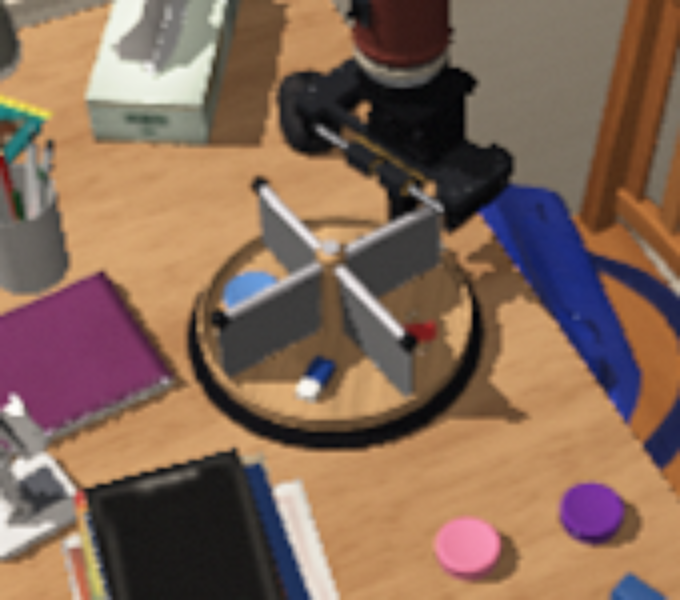

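The tray is turning clockwise and everything still lies on it, so I'll continue.

```bash
python3 -m pendant '{"travel":[[0,-0.008,0],[0.001,-0.008,0],[0.001,-0.008,0],[0.002,-0.008,0],[0.003,-0.007,0],[0.004,-0.007,0],[0.004,-0.007,0],[0.005,-0.006,0]],"delta_rot":[[0,0,0],[0,0,0],[0,0,0],[0,0,0],[0,0,0],[0,0,0],[0,0,0],[0,0,0]],"fingers":[0,0,0,0,0,0,0,0]}'
python3 - <<'E'
from h import *
o=bot.get_obs();d=o['tcp_pos'][:2]-C;print(np.hypot(*d),np.degrees(np.arctan2(d[1],d[0])))
E
```

```text
time_s: 4.2
tcp_pos: [0.4798, -0.2729, 0.1472]
tcp_rot: [-3.085, -0.59, 0.001]
ft_force: [-0.3, -1.9, -0.2]
width: 0.0006
gripper_force: 0.7
0.08945826319485826 161.21345172723758
```

```bash
python3 -m pendant '{"travel":[[0.005,-0.006,0],[0.006,-0.005,0],[0.006,-0.005,0],[0.007,-0.004,0],[0.007,-0.004,0],[0.007,-0.003,0],[0.008,-0.002,0],[0.008,-0.002,0]],"delta_rot":[[0,0,0],[0,0,0],[0,0,0],[0,0,0],[0,0,0],[0,0,0],[0,0,0],[0,0,0]],"fingers":[0,0,0,0,0,0,0,0]}'
python3 - <<'E'
from h import *
o=bot.get_obs();d=o['tcp_pos'][:2]-C;print(np.hypot(*d),np.degrees(np.arctan2(d[1],d[0])))
cv2.imwrite('pics/s3.png',cv2.resize(bot.camera('side')[90:240,160:330,::-1],None,fx=4,fy=4))
E
```

```text
time_s: 4.87
tcp_pos: [0.5192, -0.2246, 0.1472]
tcp_rot: [-3.086, -0.59, 0.0]
ft_force: [-2.1, -2.1, 0.4]
width: 0.0004
gripper_force: 0.9
0.08948146217028799 120.43944318104414
```

View pics/s3.png

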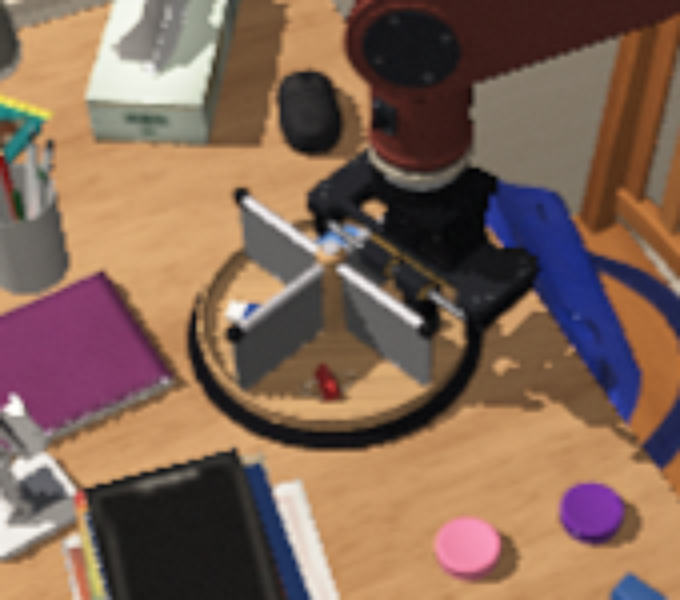

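The pushed spoke's ball is now at crop pixel (428,322), with the other balls at (241,194) and (234,332). The tin shows behind the post at about (345,238).

```bash
python3 - <<'E'
from h import *
for p in((241,194),(234,332),(428,322)):
  d=ray('side',(160+p[0]/4-.4,90+p[1]/4-.4),.095)[:2]-C;print(np.hypot(*d),np.degrees(np.arctan2(d[1],d[0])))
o=bot.get_obs();d=o['tcp_pos'][:2]-C;print(np.degrees(np.arctan2(d[1],d[0])))
a=np.radians(120.4-4*np.arange(11));P=.09*np.c_[np.cos(a),np.sin(a),0*a]
print([tool(v)[:2].round(4).tolist() for v in np.diff(P,axis=0)])
E
```

```text
0.11444520169094838 -69.57361412783334
0.11248064701636484 20.752877315828535
0.10903566729900846 113.91445326834426
119.60373201965328
[[0.0062, -0.0007], [0.0063, -0.0003], [0.0063, 0.0001], [0.0063, 0.0006], [0.0062, 0.001], [0.0061, 0.0014], [0.006, 0.0019], [0.0059, 0.0023], [0.0057, 0.0027], [0.0055, 0.0031]]
```

```bash
python3 -m pendant '{"travel":[[0.006,-0.001,0],[0.006,0,0],[0.006,0,0],[0.006,0.001,0],[0.006,0.001,0],[0.006,0.001,0],[0.006,0.002,0],[0.005,0.002,0]],"delta_rot":[[0,0,0],[0,0,0],[0,0,0],[0,0,0],[0,0,0],[0,0,0],[0,0,0],[0,0,0]],"fingers":[0,0,0,0,0,0,0,0]}'
python3 - <<'E'
from h import *
o=bot.get_obs();d=o['tcp_pos'][:2]-C;print(np.hypot(*d),np.degrees(np.arctan2(d[1],d[0])))
cv2.imwrite('pics/s4.png',cv2.resize(bot.camera('side')[90:240,160:330,::-1],None,fx=4,fy=4))
E
```

```text
time_s: 5.58
tcp_pos: [0.5651, -0.2132, 0.1472]
tcp_rot: [-3.086, -0.59, 0.0]
ft_force: [-1.2, -0.6, 0.3]
width: 0.0003
gripper_force: 0.7
0.08852334133291957 89.5857532802831
```

View pics/s4.png

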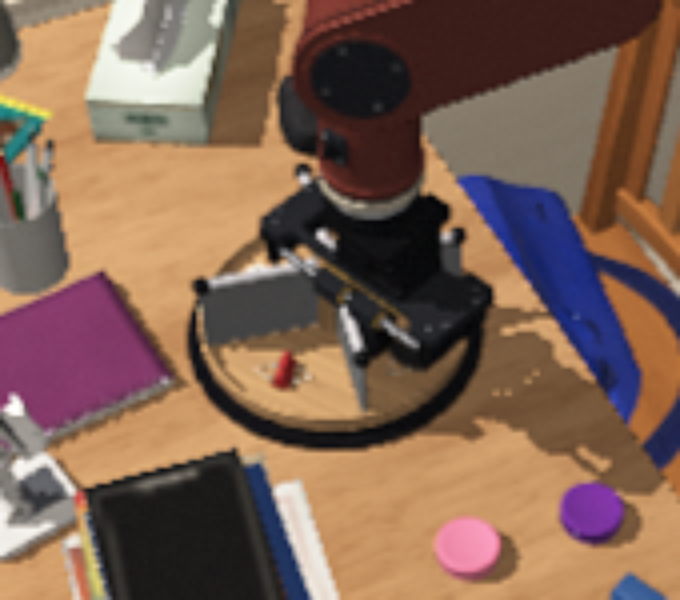

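The balls are now at crop pixels (201,286), (454,236) and (303,172). The tray is close to its target.

```bash
python3 - <<'E'
from h import *
for p in((201,286),(303,172),(454,236),(359,352)):
  d=ray('side',(160+p[0]/4-.4,90+p[1]/4-.4),.095)[:2]-C;print(np.hypot(*d),np.degrees(np.arctan2(d[1],d[0])))
E
```

```text
0.11318110854127378 -10.138530293737187
0.11083087098249851 -100.7067129837247
0.10942652713947973 169.00767518251922
0.10640483901659514 78.70583872871097
```

About 8° remains, or 12.5 mm at the finger. I'll push that far, back away from the spoke and rise clear.

```bash
python3 -m pendant '{"travel":[[0.004,0.002,0],[0.004,0.002,0],[0.004,0.002,0],[0,0,0],[-0.006,-0.001,0],[-0.008,-0.001,0],[0,0,-0.02],[0,0,-0.03]],"delta_rot":[[0,0,0],[0,0,0],[0,0,0],[0,0,0],[0,0,0],[0,0,0],[0,0,0],[0,0,0]],"fingers":[0,0,0,0,0,0,0,0]}'
python3 -m pendant '{"travel":[[0,0,-0.04],[0,0,-0.04],[-0.03,0,-0.03],[-0.04,0.01,0],[-0.04,0.02,0],[-0.04,0.03,0],[-0.04,0.03,0],[-0.03,0.03,0]],"delta_rot":[[0,0,0],[0,0,0],[0,0,0],[0,0,0],[0,0,0],[0,0,0],[0,0,0],[0,0,0]],"fingers":[0,0,0,0,0,0,0,0]}'
python3 - <<'E'
from h import *
for n,s in(('side',np.s_[110:220,190:310]),('scene',np.s_[130:230,210:330])):
  cv2.imwrite(f'pics/{n}5.png',cv2.resize(bot.camera(n)[s][:,:,::-1],None,fx=5,fy=5))
E
```

```text
time_s: 6.3
tcp_pos: [0.5607, -0.2168, 0.1937]
tcp_rot: [-3.081, -0.588, 0.01]
ft_force: [0.5, -0.3, 0.5]
width: 0.0004
gripper_force: 0.0
time_s: 6.97
tcp_pos: [0.413, -0.3938, 0.3071]
tcp_rot: [3.085, 0.59, 0.0]
ft_force: [1.8, -1.5, 0.3]
width: 0.0003
gripper_force: 0.0
```

View pics/side5.png

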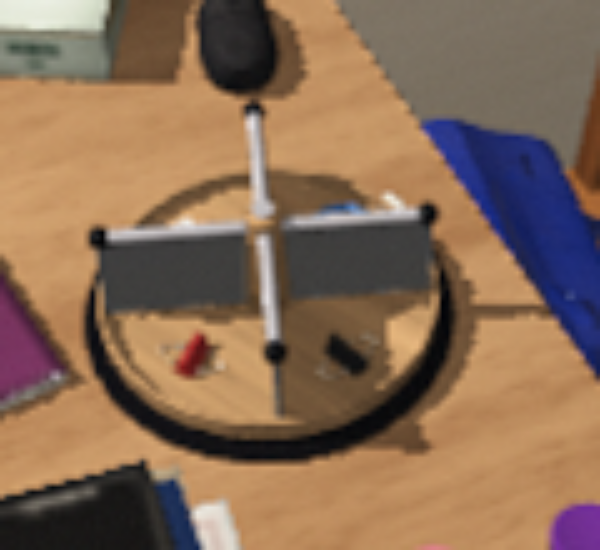

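View pics/scene5.png

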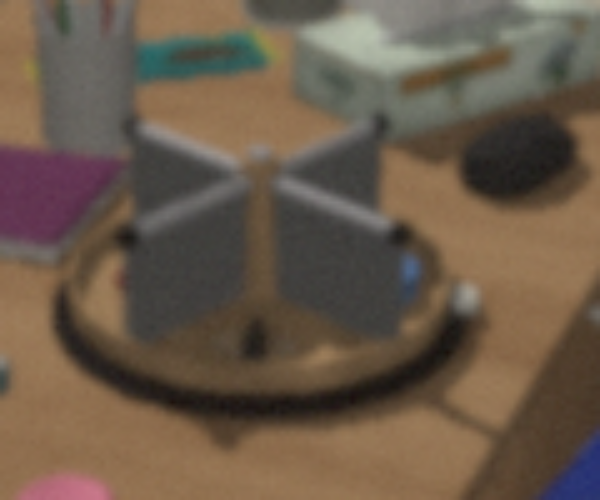

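All four small things lie on the tray floor. The blue tin shows behind the right spoke, near (345,210) in the side crop, with the marker at (392,202). I'll check the angle from the balls at (98,237), (254,107), (428,213) and (275,351).

```bash
python3 - <<'E'
from h import *
for p,o in zip(((98,237),(254,107),(428,213),(275,351)),(-17.8,-108.2,162,71.7)):
  d=ray('side',(190+p[0]/5-.4,110+p[1]/5-.4),.095)[:2]-C;print(np.hypot(*d),np.degrees(np.arctan2(d[1],d[0])))
t=C+np.array([.0728*np.cos(np.radians(22.8-179.8)),.0728*np.sin(np.radians(22.8-179.8))])
a=np.linspace(0,6.28,24)
e=np.array([proj('side',[t[0]+.026*np.cos(b),t[1]+.026*np.sin(b),.035]) for b in a]);print('pred top edge side crop',((e.min(0)-[190,110])*5).round(),((e.max(0)-[190,110])*5).round())
e=np.array([proj('scene',[t[0]+.026*np.cos(b),t[1]+.026*np.sin(b),.035]) for b in a]);print('scene',((e.min(0)-[210,130])*5).round(),((e.max(0)-[210,130])*5).round())
o=bot.get_obs();print(o['time_s'],o['qd'].round(3) if hasattr(o['qd'],'round') else o['qd'])
E
```

```text
0.11338861178732869 -19.854447788886084
0.11575080767836429 -110.32872395250841
0.11336767557565543 159.71245606510485
0.11294910187594216 69.98544212627698
pred top edge side crop [298. 198.] [370. 250.]
scene [333. 243.] [415. 281.]
7.0667 [ 0.079 -0.018  0.027  0.054  0.025  0.064]
```

The tray turned about 182°, so the tin is about 2° (2–3 mm) from the marker line, well within 20 mm. I'll let the arm settle and hand in.

```bash
python3 -m pendant '{"travel":[[0,0,0],[0,0,0],[0,0,0],[0,0,0]],"delta_rot":[[0,0,0],[0,0,0],[0,0,0],[0,0,0]],"fingers":[0,0,0,0]}'; python3 -c "
from station import bot;print(bot.close_job())"
```

```text
time_s: 7.4
tcp_pos: [0.416, -0.3918, 0.3067]
tcp_rot: [-3.085, -0.593, -0.0]
ft_force: [-0.8, 0.4, 0.5]
width: 0.0007
gripper_force: 0.0
the job is handed in; nothing more can be done
None
```

I turned the carousel about 182° clockwise, leaving the blue tin an estimated 2–3 mm off the marker line (20 mm allowed) with the finger clear, and handed the job in at 7.4 s; no verdict was returned.

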